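# Pack the eraser and click the drawing box shut

## Robot

A 7-joint arm with a two-finger parallel gripper is mounted at the origin on a cart in front of the work surface, level with it; the furniture and walls round the work are solid. World frame = base frame: x ahead of the robot, y to its left, z up, the work surface at z = 0. Lengths are in m, angles in rad, forces in N, time in s.
With the tool pointing down it reaches from about 0.4 to 0.85 m from the base axis. Payload 4.5 kg.
Tool frame: the origin (TCP) lies on the centre line of the jaws, within the pads' length; the fingertips stand 8 mm ahead of it and the grasp point (between the pads) lies 11 mm behind it; z points along the fingers, x is the direction in which the jaws open and shut, and the axes are right-handed (so a half turn about z gives the same grasp; the last joint's range is limited). The gripper opens to 88 mm and grips with 3 to 60 N. Pads are 18 mm wide; open, the fingers measure 123 mm over their backs; the gripper's body (75 mm by 187 mm) begins 45 mm behind the grasp point.
Start: joints at [-1.133, 0.689, -0.195, 1.565, 0.157, 0.902, -0.215], TCP at [0.246, 0.575, 0.247] pointing down, gripper open.
Joint ranges: [-3.01, 3.01], [-0.46, 2.08], [-1.47, 1.51], [0.13, 2.56], [-1, 4.14], [0.04, 2.09], [-2.66, 2.66]. Speed limits (rad/s): [2.57, 2.57, 3.14, 3.14, 3.14, 3.14, 3.14].

## Interface

Orientations are given as a unit quaternion [x, y, z, w].
In Python, from plant import get_state, snapshot, finish_job, boxes_of, pinpoint gives the robot as it stands.
- The arm moves only by the shell command python3 -m creep 'ROWS' [FORCE]. ROWS is JSON, a list of rows, each an object with "hand": the finger opening in m, from 0 to 0.0881; "slide": the shift along the tool's x, y, z in m, a list of three; "turn": the turn about the tool's z in degrees. A call has 1 to 5 rows; each row shifts and turns the commanded pose from where the row before left it, along the tool's axes as they then stand; what a row does not reach is not made up. A row lasts 1/8 s, in which the tool goes at most 62.5 mm and 10.7 degrees, less where a joint would pass 70% of its speed; a pose out of reach is approached as far as the arm can. A call is refused whole if a number of a shift passes 0.0625 or a number of a turn 10.7, either way. A call with a gripper value outside its range is refused whole. The fingers move at their own pace and stop on an object; FORCE is the grip in N (left out, the last holds). Time passes only in rows, so rows that do not move let the fingers close. It gives the time, the measured TCP pose, the force and the opening at its end, in the units of the state.
- get_state(): the state, without advancing time (a new reading comes with each control period).
- snapshot(name): name is "scene" or "top" or "wrist"; returns a dict with "frame" (420x560x3 uint8, red, green, blue), "depth" (420x560 float32, m along the optical axis (not along the pixel's ray), 0 where there is no reading), "mtx" (3x3 intrinsics, pixels), "camera_from_world" (4x4, takes a point from world to camera coordinates). Camera axes: x right, y down, z forward; pixel columns grow to the right and rows downward; lengths in m; the calibration is good to about 2 mm. A picture is of the moment at which its call begins.
- finish_job(): hands the job in, once; it reports no verdict.
Trained networks look in a picture, given as the dict that the camera call returned (one of the last four; its "shot" number tells which), for a name from the list of things; names that differ only in an ending like _2 or _b are one class to them, and where a whole thing is asked for, a point or a joint stands for the part that bears it (a point fixed in the world has none). Each returns a list of dicts, best first, with "conf" (0 to 1); they miss things now and then, are a little off and sometimes report something else, mostly with a low value. They report only what shows in the picture. A call takes as long as a camera call.
- boxes_of(target, picture): "uv" ([column, row] in pixels, amid what is visible of it).
- pinpoint(target, picture): "uv" ([column, row] in pixels: a listed point, or the origin of a listed thing).
The state is a dict: "clock": time; "q": joint angles; "qd": joint speeds; "joint_torque": joint torques, N m; "tool_pos": TCP position; "eef_rot": TCP orientation; "contact_force": force on the tool from outside, world axes, zero at the start; "moment": the same for the moment, N m; "opening": opening from 0.0 (shut) to 1.0 (fully open).
Only numpy, scipy, OpenCV 4.12 (cv2) and the standard library are available. Lean on these libraries where they do the work, as an engineer would, in place of code of your own. Each camera call takes 0.05 s, during which the arm holds its last target.

## Task

Put the eraser in the wooden drawing box with the pencil, then slide the box's lid into its grooves and push it fully home, until its spring catch has snapped in behind the steel strike on the mouth wall. The strike is adjustable and not always in the same spot, so ease the lid in by feel and do not ram it: never more than about 20 N. Leave the other things on the table where they are.

Things in the scene. Friction and masses are not known exactly. Their poses are not given: they have to be found in the camera images.
- box: Open drawing box of pale wood, fixed, a pencil in it. x from -105 to 97 mm, 124 mm wide (y), 46.5 high (z); origin on its underside, on the centre line, z up. Floor 5 mm up, 146 (x from -67 to 79) x 97 mm inside; pencil along x at y = +36 mm, behind a 10 mm high strip at y = +24 mm. The lid enters at the -x end (mouth) and slides toward +x, its front ending under a wide strip at the far end.
- box_mouth (a point): Mid-point between the two rails at the mouth end, at rail height: box x = -105, y = 0, z = 36 mm; box axes. Rails: flat tops of the side walls, |y| 48.5 to 55.5 mm. Groove 5.5 mm high, 111 wide. Its walls flare out over the first 10 mm and the lips above begin 17 mm in, so the lid's front can first be laid on the bare rails. Between the rails the mouth wall is lower and carries the strike.
- lid_bar (a point): Loose plywood lid, 179 mm (x) x 108 (y), edges 4 mm thick, held by a finger bar across it (12 mm thick in x, 56 long in y, 16 high). Point: mid-bar, 8 mm under the bar's top, 8 above the plate's top, 12 above the underside of the plate's edges, 80 behind the round front edge that enters first; x to the front, z up. On the table 17 mm up, on the rails 48 mm. Two ribs and a barb hang 5 mm under the plate.
- spring_tip (a point): Rear end of the steel spring leaf in the lid's rear end, 97 mm behind the bar; at rest it lies level in the lid. Its barb must snap down behind the steel strike on the mouth wall while shoulders beside it stop on the strike's outside. The strike is a steel block clamped on a track: fully home the bar is at box x = -3 mm give or take 9.5. Push up to about 10 N over 25 mm before the snap, then 2 mm to the hard stop.
- eraser_center (a point): Centre of the eraser, a block 25 (x) x 48 (y) x 14 (z) mm in a card sleeve that lies flat on the table; axes along its sides, z up.
- dipper: Steel twin dipper cups, 39 x 81 x 22 mm, to be left alone; origin at the centre of its underside.
- marker: Marker pen lying on the table, 17 x 128 x 17 mm, to be left alone; origin at the centre of its underside.
- medium_jar: Glass jar, 62 mm across, 74 mm high, to be left alone; origin at the centre of its underside.

How it is judged:
On the way, in this order (a step that is already met when the one before it is completed fails the run):
1. the eraser lies in the box (x of eraser_center in the frame of box between -0.078 and 0.077 m and y of eraser_center in the frame of box between -0.049 and 0.049 m and z of eraser_center in the frame of box between 0.008 and 0.03 m and contact force between the fingers and eraser below 0.05 N), for 0.2 s.
2. the lid's front part is in the grooves under the lips (x of lid_bar in the frame of box between -0.12 and -0.03 m and y of lid_bar in the frame of box between -0.004 and 0.004 m and z of lid_bar in the frame of box between 0.045 and 0.052 m), for 0.1 s.
At the end, for the whole second after the job is handed in: The lid lies in its grooves past the snap: bar at box x -15 to +8 mm with the leaf's tip under 1 mm above its level place in the lid, within 3.5 mm sideways, 0.03 rad of level, 0.04 rad of in line; the eraser lies in the box under it; both at rest (x of lid_bar in the frame of box between -0.015 and 0.008 m and z of spring_tip in the frame of lid_bar below -0.0075 m and y of lid_bar in the frame of box between -0.0035 and 0.0035 m and z of lid_bar in the frame of box between 0.046 and 0.0515 m and angle between the z axis of lid_bar and the z axis of box, either way round below 0.03 rad and angle between the x axis of lid_bar and the x axis of box, either way round below 0.04 rad and x of eraser_center in the frame of box between -0.078 and 0.077 m and y of eraser_center in the frame of box between -0.049 and 0.049 m and z of eraser_center in the frame of box between 0.008 and 0.03 m and linear speed of each of lid, eraser below 0.01 m/s); the robot touches nothing.
It fails at once if the lid is forced against the box with more than 25 N (contact force between lid and box above 25 N).
It fails at once if the robot presses on the box itself with more than 25 N (contact force between the arm and box above 25 N).
It fails at once if the twin dipper, marker or glass jar is shifted by more than 20 mm (distance of any of dipper, marker, medium_jar from where it was at the start of the episode above 0.02 m).
It also fails if it takes over 72 s, if anything falls off the work surface, if the arm or the gripper's body presses on something with over 40 N, if the wrist force passes 120 N, or if a joint passes its speed limit or range.

## Working session

There is one attempt and no reset: what is moved stays moved. The work goes in short steps, Python scripts to look and compute and a shell command to move; the robot and the scene stay as the last step left them, time stands still between calls to the robot, and variables do not carry over. Pictures are saved under pics/ and viewed, and the job is handed in when it is done.

```bash
ls; mkdir -p pics; cat > h.py <<'E'
import numpy as np, cv2
from plant import *
def save(p,n): cv2.imwrite('pics/'+n, cv2.cvtColor(p['frame'],cv2.COLOR_RGB2BGR))
def world(p,uv,d=None,z=None):
    K=np.array(p['mtx']);T=np.linalg.inv(np.array(p['camera_from_world']))
    r=np.linalg.inv(K)@[uv[0],uv[1],1.]
    if z is None:
        if d is None:
            u,v=int(round(uv[0])),int(round(uv[1])); d=p['depth'][v,u]
        return (T@np.r_[r*d,1])[:3]
    o=T[:3,3];w=T[:3,:3]@r
    return o+w*(z-o[2])/w[2]
def pix(p,X):
    c=(np.array(p['camera_from_world'])@np.r_[X,1])[:3];u=np.array(p['mtx'])@c
    return u[:2]/u[2]
E
python3 - <<'E'
from h import *
s=get_state();print(s)
for n in ['top','scene']:
    p=snapshot(n);save(p,n+'0.png')
    for t in ['box','box_mouth','lid_bar','spring_tip','eraser_center','dipper','marker','medium_jar']:
        for f in (pinpoint,boxes_of):
            r=f(t,p)[:2]
            print(n,t,f.__name__,[(np.round(a['uv'],1).tolist(),round(a['conf'],2),np.round(world(p,a['uv']),4).tolist()) for a in r])
E
```

```text
pics
{'clock': 0.0, 'q': array([-1.13322889,  0.68999219, -0.19448154,  1.56633525,  0.15730325,
        0.90250989, -0.21510417]), 'qd': array([-0.00122068,  0.00147229,  0.00183268, -0.00067972, -0.00155516,
       -0.00064822,  0.00093107]), 'joint_torque': array([-7.25407881e-05, -5.27546668e+01, -1.26613721e+00, -1.53415740e+01,
       -5.25217212e-02,  6.67334738e-03,  1.78059345e-04]), 'tool_pos': array([0.24537277, 0.57414616, 0.24590643]), 'eef_rot': array([ 8.34515667e-01,  5.50983431e-01, -7.27563395e-04,  5.75092471e-04]), 'contact_force': array([-0.18848298,  0.05034544, -0.26122613]), 'moment': array([ 0.03253762, -0.0194626 ,  0.02239977]), 'opening': 1.0008107269176105}
top box call [([182.5, 156.3], 0.57, [0.5537, -0.0862, 0.007])]
top box call [([179.3, 153.5], 0.93, [0.5609, -0.0786, 0.0055])]
top box_mouth call [([226.8, 160.0], 0.56, [0.5446, -0.1841, 0.0031])]
top box_mouth call [([177.8, 152.9], 0.69, [0.5613, -0.0759, 0.0085])]
top lid_bar call [([326.0, 185.0], 0.85, [0.479, -0.4002, 0.0195])]
top lid_bar call [([331.7, 189.2], 0.73, [0.471, -0.4129, 0.0133])
[... 1456 characters left out ...]
 -0.4775, 0.0121])]
scene eraser_center call [([237.9, 226.1], 0.65, [0.4045, -0.2047, 0.0144]), ([369.0, 290.3], 0.47, [0.4609, -0.5023, 0.0118])]
scene eraser_center call [([239.1, 224.7], 0.63, [0.4084, -0.2044, 0.0154])]
scene dipper call [([184.2, 190.1], 0.8, [0.4001, -0.0348, 0.0113])]
scene dipper call [([185.5, 190.1], 0.8, [0.4058, -0.0314, 0.0051])]
scene marker call [([273.5, 311.0], 0.75, [0.3035, -0.4038, 0.0138])]
scene marker call [([272.2, 306.3], 0.96, [0.3069, -0.3973, 0.0186])]
scene medium_jar call [([413.4, 298.2], 0.81, [0.4856, -0.5794, 0.0356])]
scene medium_jar call [([416.9, 288.0], 0.56, [0.4852, -0.5801, 0.0677]), ([240.4, 224.6], 0.2, [0.4103, -0.2064, 0.0156])]
```

View pics/top0.png

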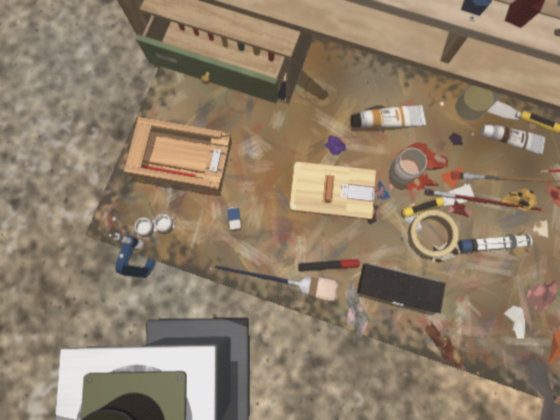

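View pics/scene0.png

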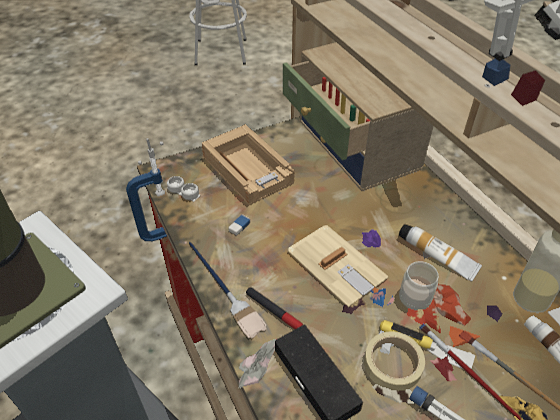

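The top view shows the box around (178,155) with its mouth at the right (226,160), the lid at (333,190) with the spring to the right, the eraser at (235,218), the dipper at (153,224), the marker at (328,265) and the jar at (410,163). Next I'll fit rough poses from depth.

```bash
cat >> h.py <<'E'
def cloud(p):
    d=p['depth'];v,u=np.mgrid[:d.shape[0],:d.shape[1]]
    K=np.array(p['mtx']);T=np.linalg.inv(np.array(p['camera_from_world']))
    r=np.stack([(u-K[0,2])/K[0,0]*d,(v-K[1,2])/K[1,1]*d,d,np.ones_like(d)],-1)
    X=(r@T.T)[...,:3];X[d<=0]=np.nan;return X
E
python3 - <<'E'
from h import *
for n in ['top','scene']:
    p=snapshot(n);X=cloud(p)
    def sel(c,r,z0,z1):
        with np.errstate(invalid='ignore'):
            m=(abs(X[...,0]-c[0])<r)&(abs(X[...,1]-c[1])<r)&(X[...,2]>z0)&(X[...,2]<z1)
        return X[m]
    for nm,c,r,z0,z1 in [('box',(.555,-.085),.14,.035,.07),('lidbar',(.475,-.40),.04,.018,.04),('lid',(.47,-.415),.13,.005,.016),('eraser',(.41,-.207),.045,.008,.03),('table',(.45,-.28),.04,-.02,.02)]:
        P=sel(c,r,z0,z1)
        rect=cv2.minAreaRect(P[:,:2].astype(np.float32)*1000)
        print(n,nm,len(P),np.round(np.median(P,0),4),np.round(rect[0],1),np.round(rect[1],1),round(rect[2],1))
    s=get_state();print(np.linalg.norm(0))
E
```

```text
top box 2261 [ 0.5592 -0.0499  0.0458] [552.3 -82.7] [203.4 125.3] 78.5
top lidbar 145 [ 0.4728 -0.405   0.0251] [ 473.  -405.4] [11.9 55.2] 82.5
top lid 4134 [ 0.4731 -0.4223  0.0093] [ 476.  -432.3] [228.9 228.6] 75.2
top eraser 250 [ 0.4127 -0.2015  0.013 ] [ 412.9 -200.8] [48.  24.4] 7.6
top table 1296 [ 4.496e-01 -2.805e-01  1.000e-04] [ 450.  -280.6] [79.9 78.7] 0.1
0.0
scene box 1664 [ 0.5537 -0.075   0.0473] [551.8 -81.5] [206.2 126.6] 78.6
scene lidbar 188 [ 0.4704 -0.4057  0.026 ] [ 472.7 -404.5] [13.3 56.7] 81.5
scene lid 4446 [ 0.4696 -0.4285  0.0109] [ 470.2 -415.3] [258.7 258.4] 89.5
scene eraser 226 [ 0.4107 -0.2013  0.015 ] [ 412.2 -200. ] [49.  26.3] 11.1
scene table 1075 [ 0.4483 -0.28    0.0022] [ 450.  -279.9] [79.8 79.7] 0.1
0.0
```

```bash
cat >> h.py <<'E'
def tool():
    from scipy.spatial.transform import Rotation as R
    s=get_state();M=R.from_quat(s['eef_rot']).as_matrix()
    return s,np.array(s['tool_pos']),M,np.degrees(np.arctan2(M[1,0],M[0,0]))
def to(target):
    s,P,M,y=tool();d=M.T@(np.array(target)-P)
    print('t',round(s['clock'],2),'pos',np.round(P,4),'yaw',round(y,2),'tilt',np.round(M[:2,2],3),'slide mm',np.round(d*1000,1),'F',np.round(s['contact_force'],1),'q',np.round(s['q'],2),'op',round(s['opening'],3))
E
python3 -m creep '[{"hand":0.0881,"slide":[0,0,0],"turn":-10.4},{"hand":0.0881,"slide":[0,0,0],"turn":-10.4},{"hand":0.0881,"slide":[0,0,0],"turn":-10.4}]'
python3 -c "
from h import *
to([.44,.2,.22]);to([.41,-.2,.16])"
```

```text
clock: 2.17
tool_pos: [0.2456, 0.5748, 0.2468]
eef_rot: [0.653, 0.757, 0.0, 0.0]
contact_force: [-0.6, -1.4, 0.1]
opening: 1.002
t 2.17 pos [0.2456 0.5748 0.2468] yaw 98.4 tilt [0. 0.] slide mm [-399.1  137.5   26.8] F [-0.6 -1.4  0.1] q [-1.05  0.7  -0.35  1.56  0.28  0.93  0.22] op 1.002
t 2.17 pos [0.2456 0.5748 0.2468] yaw 98.4 tilt [0. 0.] slide mm [-790.5   49.4   86.7] F [-0.6 -1.4  0.1] q [-1.05  0.7  -0.35  1.56  0.28  0.93  0.22] op 1.002
```

```bash

python3 -m creep '[{"hand":0.0881,"slide":[-0.057,0.0196,0.0038],"turn":0},{"hand":0.0881,"slide":[-0.057,0.0196,0.0038],"turn":0},{"hand":0.0881,"slide":[-0.057,0.0196,0.0038],"turn":0},{"hand":0.0881,"slide":[-0.057,0.0196,0.0038],"turn":0},{"hand":0.0881,"slide":[-0.057,0.0196,0.0038],"turn":0}]'
python3 -c "
from h import *
to([.41,-.2,.16])"
```

```text
clock: 2.8
tool_pos: [0.3835, 0.3047, 0.2279]
eef_rot: [0.656, 0.755, 0.0, 0.0]
contact_force: [0.9, -0.1, -0.6]
opening: 0.999
t 2.8 pos [0.3835 0.3047 0.2279] yaw 98.06 tilt [0.001 0.001] slide mm [-503.5  -44.7   67.6] F [ 0.9 -0.1 -0.6] q [-0.52  0.56 -0.38  1.98  0.33  0.66  0.6 ] op 0.999
```

```bash

python3 -m creep '[{"hand":0.0881,"slide":[-0.058,0.004,0.004],"turn":0},{"hand":0.0881,"slide":[-0.058,0.004,0.004],"turn":0},{"hand":0.0881,"slide":[-0.058,0.004,0.004],"turn":0},{"hand":0.0881,"slide":[-0.058,-0.005,0.004],"turn":0},{"hand":0.0881,"slide":[-0.058,-0.010,0.004],"turn":0}]'
python3 -m creep '[{"hand":0.0881,"slide":[-0.055,-0.012,0.01],"turn":0},{"hand":0.0881,"slide":[-0.055,-0.012,0.01],"turn":0},{"hand":0.0881,"slide":[-0.055,-0.012,0.01],"turn":0},{"hand":0.0881,"slide":[0,0,0],"turn":0}]'
python3 - <<'E'
from h import *
to([.4125,-.2005,.1])
p=snapshot('wrist');save(p,'w1.png')
X=cloud(p)
with np.errstate(invalid='ignore'):
    m=(abs(X[...,0]-.412)<.045)&(abs(X[...,1]+.2)<.045)&(X[...,2]>.008)&(X[...,2]<.03)
P=X[m];print(len(P),np.median(P,0),cv2.minAreaRect(P[:,:2].astype(np.float32)*1000))
E
```

```text
clock: 3.42
tool_pos: [0.4211, 0.0171, 0.2078]
eef_rot: [0.656, 0.755, 0.001, 0.001]
contact_force: [1.3, -0.1, -0.1]
opening: 1.0
clock: 3.92
tool_pos: [0.4063, -0.1546, 0.177]
eef_rot: [0.659, 0.752, -0.001, -0.0]
contact_force: [-0.8, 0.2, 0.2]
opening: 0.998
t 3.92 pos [ 0.4063 -0.1546  0.177 ] yaw 97.48 tilt [-0.002 -0.002] slide mm [-46.2   0.4  77. ] F [-0.8  0.2  0.2] q [ 0.51  0.6  -0.39  2.18  0.52  0.45  1.41] op 0.998
997 [ 0.4128104  -0.19965779  0.01292312] ((413.8135681152344, -200.04013061523438), (47.13155746459961, 24.66559600830078), 7.187909126281738)
```

View pics/w1.png

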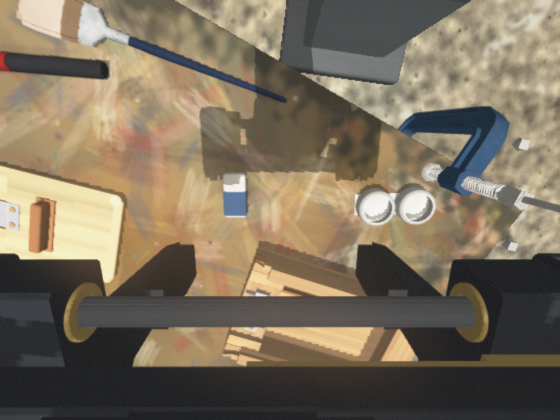

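```bash

python3 -m creep '[{"hand":0.0881,"slide":[-0.046,0.001,0.03],"turn":0},{"hand":0.06,"slide":[0,0,0.06],"turn":0},{"hand":0.06,"slide":[0,0,0.045],"turn":0},{"hand":0.06,"slide":[0,0,0.02],"turn":0},{"hand":0.06,"slide":[0,0,0.0],"turn":0}]'
python3 -c "
from h import *
to([.4133,-.2,.011])"
```

```text
clock: 4.6
tool_pos: [0.4165, -0.1931, 0.0224]
eef_rot: [0.654, 0.757, -0.0, -0.002]
contact_force: [0.1, 0.2, -0.1]
opening: 0.68
t 4.6 pos [ 0.4165 -0.1931  0.0224] yaw 98.31 tilt [-0.003  0.002] slide mm [-6.4 -4.2 11.4] F [ 0.1  0.2 -0.1] q [ 0.36  0.93 -0.04  2.19  0.9   0.04  1.15] op 0.68
```

```bash

python3 -m creep '[{"hand":0.06,"slide":[-0.006,-0.003,0.004],"turn":0},{"hand":0.06,"slide":[0,0,0.004],"turn":0}]'
python3 -c "
from h import *
to([.4133,-.2,.011])"
```

```text
clock: 4.85
tool_pos: [0.4153, -0.2013, 0.0166]
eef_rot: [0.655, 0.755, 0.001, 0.001]
contact_force: [0.3, 0.3, -0.5]
opening: 0.68
t 4.85 pos [ 0.4153 -0.2013  0.0166] yaw 98.09 tilt [0.002 0.001] slide mm [ 1.5 -1.8  5.6] F [ 0.3  0.3 -0.5] q [ 0.39  0.94 -0.06  2.19  1.28  0.04  0.79] op 0.68
```

```bash

python3 -m creep '[{"hand":0.06,"slide":[0,-0.001,0.003],"turn":0},{"hand":0.06,"slide":[0,0,0.002],"turn":0},{"hand":0.06,"slide":[0,0,0],"turn":0}]'
python3 -c "
from h import *
to([.4133,-.2,.011])"
```

```text
clock: 5.22
tool_pos: [0.4142, -0.2011, 0.0115]
eef_rot: [0.655, 0.756, 0.001, 0.0]
contact_force: [0.3, -0.7, -0.0]
opening: 0.677
t 5.22 pos [ 0.4142 -0.2011  0.0115] yaw 98.14 tilt [0.002 0.001] slide mm [ 1.2 -0.7  0.5] F [ 0.3 -0.7 -0. ] q [ 0.39  0.95 -0.06  2.19  1.56  0.04  0.51] op 0.677
```

Good; grip and lift.

```bash

python3 -m creep '[{"hand":0.01,"slide":[0,0,0],"turn":0},{"hand":0.01,"slide":[0,0,0],"turn":0},{"hand":0.01,"slide":[0,0,0],"turn":0},{"hand":0.01,"slide":[0,0,0],"turn":0}]' 12
python3 -m creep '[{"hand":0.01,"slide":[0,0,-0.03],"turn":0},{"hand":0.01,"slide":[0,0,-0.05],"turn":0},{"hand":0.01,"slide":[0,0,-0.05],"turn":0},{"hand":0.01,"slide":[0,0.0,0],"turn":0}]'
python3 -c "
from h import *
c,s=np.cos(np.radians(78.5)),np.sin(np.radians(78.5))
o=np.array([.553,-.0782]);
t=o+0.0*np.array([c,s])-0.014*np.array([-s,c])
print(t,'grip',get_state()['opening']*88)
to([*t,.14])"
```

```text
clock: 5.72
tool_pos: [0.4128, -0.2018, 0.0103]
eef_rot: [0.656, 0.755, -0.0, -0.001]
contact_force: [-0.4, 0.3, 1.0]
opening: 0.265
clock: 6.22
tool_pos: [0.4163, -0.2038, 0.135]
eef_rot: [0.657, 0.754, 0.002, 0.006]
contact_force: [0.7, -0.2, -1.3]
opening: 0.271
[ 0.56671895 -0.08099115] grip 23.858231758627095
t 6.22 pos [ 0.4163 -0.2038  0.135 ] yaw 97.88 tilt [ 0.012 -0.006] slide mm [101.  165.9  -3.9] F [ 0.7 -0.2 -1.3] q [ 0.7   0.73 -0.56  2.14  0.87  0.49  1.18] op 0.271
```

```bash

python3 -m creep '[{"hand":0.01,"slide":[0,0,0],"turn":9.7},{"hand":0.01,"slide":[0,0,0],"turn":9.7},{"hand":0.01,"slide":[0.0375,0.0308,0],"turn":0},{"hand":0.01,"slide":[0.0375,0.0308,0],"turn":0},{"hand":0.01,"slide":[0.0375,0.0308,0],"turn":0}]'
python3 -m creep '[{"hand":0.01,"slide":[0.0375,0.0308,0],"turn":0},{"hand":0.01,"slide":[0.0,0.0,0],"turn":0}]'
python3 - <<'E'
from h import *
to([.5667,-.081,.015])
p=snapshot('wrist');save(p,'w2.png')
X=cloud(p)
with np.errstate(invalid='ignore'):
    m=(abs(X[...,0]-.552)<.14)&(abs(X[...,1]+.08)<.14)&(X[...,2]>.038)&(X[...,2]<.055)
P=X[m];print(len(P),np.median(P,0),cv2.minAreaRect(P[:,:2].astype(np.float32)*1000))
E
```

```text
clock: 6.85
tool_pos: [0.528, -0.1106, 0.1313]
eef_rot: [0.774, 0.633, -0.0, 0.003]
contact_force: [-0.7, 0.1, 0.0]
opening: 0.272
clock: 7.1
tool_pos: [0.5679, -0.0764, 0.1317]
eef_rot: [0.772, 0.635, 0.003, 0.003]
contact_force: [-1.2, -0.0, -0.2]
opening: 0.269
t 7.1 pos [ 0.5679 -0.0764  0.1317] yaw 78.85 tilt [ 0.009 -0.002] slide mm [ -4.7  -1.3 116.7] F [-1.2 -0.  -0.2] q [ 0.36  0.82 -0.53  1.82  0.65  0.66  0.82] op 0.269
10782 [ 0.52922188 -0.01099657  0.04621611] ((553.3292846679688, -82.07818603515625), (202.24330139160156, 123.7308349609375), 78.78010559082031)
```

View pics/w2.png

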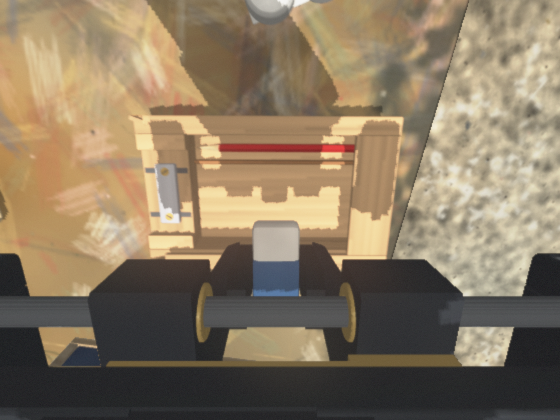

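```bash

python3 -m creep '[{"hand":0.01,"slide":[-0.005,-0.001,0.03],"turn":0},{"hand":0.01,"slide":[0,0,0.05],"turn":0},{"hand":0.01,"slide":[0,0,0.02],"turn":0},{"hand":0.01,"slide":[0,0,0.01],"turn":0},{"hand":0.01,"slide":[0,0,0],"turn":0}]'
python3 -c "
from h import *
to([.5678,-.0809,.0165])"
```

```text
clock: 7.78
tool_pos: [0.5631, -0.0866, 0.0222]
eef_rot: [0.774, 0.633, -0.0, 0.004]
contact_force: [0.3, 0.4, 0.8]
opening: 0.268
t 7.78 pos [ 0.5631 -0.0866  0.0222] yaw 78.53 tilt [ 0.004 -0.006] slide mm [6.6 3.4 5.7] F [0.3 0.4 0.8] q [ 0.28  0.98 -0.37  1.86  0.79  0.45  0.7 ] op 0.268
```

```bash

python3 -m creep '[{"hand":0.01,"slide":[0.003,0.002,0.004],"turn":0},{"hand":0.01,"slide":[0,0,0.002],"turn":0},{"hand":0.01,"slide":[0,0,0],"turn":0}]'
python3 -c "
from h import *
to([.5678,-.0809,.0165])"
```

```text
clock: 8.15
tool_pos: [0.5668, -0.0834, 0.017]
eef_rot: [0.774, 0.633, 0.001, 0.004]
contact_force: [0.0, 0.5, -0.4]
opening: 0.269
t 8.15 pos [ 0.5668 -0.0834  0.017 ] yaw 78.56 tilt [ 0.007 -0.005] slide mm [2.7 0.5 0.4] F [ 0.   0.5 -0.4] q [ 0.28  0.99 -0.37  1.85  0.8   0.44  0.69] op 0.269
```

```bash

python3 -m creep '[{"hand":0.045,"slide":[0,0,0],"turn":0},{"hand":0.045,"slide":[0,0,0],"turn":0},{"hand":0.045,"slide":[0,0,0],"turn":0},{"hand":0.045,"slide":[0,0,-0.04],"turn":0},{"hand":0.045,"slide":[0,0,-0.06],"turn":0}]'
python3 -m creep '[{"hand":0.045,"slide":[0,0,-0.04],"turn":0},{"hand":0.045,"slide":[-0.055,-0.01,0],"turn":0},{"hand":0.045,"slide":[-0.055,-0.01,0],"turn":0},{"hand":0.045,"slide":[0,0,0],"turn":0}]'
python3 - <<'E'
from h import *
to([.473,-.405,.16])
p=snapshot('wrist');save(p,'w3.png')
X=cloud(p)
O=np.array([.5541,-.0782]);a=np.radians(78.75);ex=np.array([np.cos(a),np.sin(a)]);ey=np.array([-ex[1],ex[0]])
D=X[...,:2]-O
bx=D@ex;by=D@ey
with np.errstate(invalid='ignore'):
    m=(abs(bx)<.14)&(abs(by)<.09)&(X[...,2]>.038)&(X[...,2]<.055)
    P=X[m];print(len(P),np.median(P,0),cv2.minAreaRect(P[:,:2].astype(np.float32)*1000))
    m=(abs(bx)<.055)&(by>-.046)&(by<.018)&(X[...,2]>.012)&(X[...,2]<.025)
    P=X[m];print('eraser',len(P),np.median(P[:,2]),np.median(bx[m]),np.median(by[m]),cv2.minAreaRect(P[:,:2].astype(np.float32)*1000) if len(P) else 0)
E
```

```text
clock: 8.78
tool_pos: [0.5647, -0.0829, 0.1164]
eef_rot: [0.774, 0.633, -0.001, 0.003]
contact_force: [0.9, -0.6, 1.2]
opening: 0.508
clock: 9.28
tool_pos: [0.5212, -0.1929, 0.1563]
eef_rot: [0.777, 0.629, -0.002, 0.004]
contact_force: [-0.4, 1.1, -0.2]
opening: 0.513
t 9.28 pos [ 0.5212 -0.1929  0.1563] yaw 78.02 tilt [ 0.003 -0.009] slide mm [-217.5   -3.1   -1.9] F [-0.4  1.1 -0.2] q [ 0.6   0.78 -0.57  1.85  0.64  0.7   1.01] op 0.513
8990 [ 0.53337039 -0.01102676  0.04620042] ((553.5162963867188, -81.94293975830078), (203.1987762451172, 124.50238800048828), 78.47916412353516)
eraser 1175 0.017836685992750567 -0.004873365603929075 -0.01383937065546162 ((567.8845825195312, -84.88912200927734), (24.726436614990234, 47.489784240722656), 79.36271667480469)
```

View pics/w3.png

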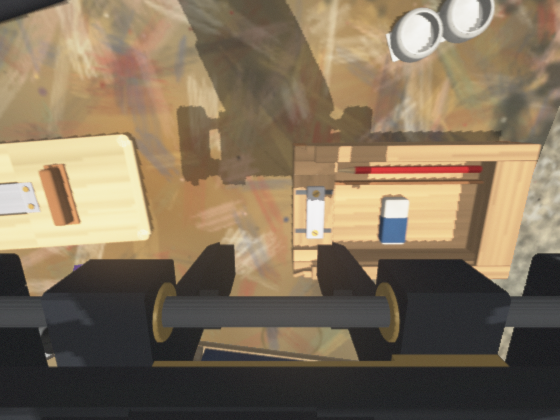

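```bash

python3 -m creep '[{"hand":0.045,"slide":[-0.054,0.008,0],"turn":-1.5},{"hand":0.045,"slide":[-0.054,0.009,0],"turn":-1.5},{"hand":0.045,"slide":[-0.054,0.009,0],"turn":-1},{"hand":0.045,"slide":[-0.054,0.009,-0.02],"turn":0},{"hand":0.045,"slide":[0,0,0],"turn":0}]'
python3 - <<'E'
from h import *
to([.473,-.405,.05])
p=snapshot('wrist');save(p,'w4.png')
X=cloud(p)
c=np.array([.473,-.405])
D=X[...,:2]-c
with np.errstate(invalid='ignore'):
    m=(np.linalg.norm(D,axis=-1)<.04)&(X[...,2]>.017)&(X[...,2]<.035)
    P=X[m];print(len(P),np.median(P,0),cv2.minAreaRect(P[:,:2].astype(np.float32)*1000))
    a=np.radians(82.5);ex=np.array([np.cos(a),np.sin(a)]);ey=np.array([-ex[1],ex[0]])
    lx=D@ex;ly=D@ey
    m=(lx>-.115)&(lx<.1)&(abs(ly)<.07)&(X[...,2]>.0055)&(X[...,2]<.04)
    P=X[m];print(len(P),np.median(P,0),cv2.minAreaRect(P[:,:2].astype(np.float32)*1000))
E
```

```text
clock: 9.95
tool_pos: [0.5243, -0.41, 0.1788]
eef_rot: [0.754, 0.657, 0.001, 0.006]
contact_force: [0.2, 1.6, -0.0]
opening: 0.511
t 9.95 pos [ 0.5243 -0.41    0.1788] yaw 82.15 tilt [ 0.009 -0.009] slide mm [ -1.1 -52.8 128.3] F [ 0.2  1.6 -0. ] q [ 0.92  0.88 -0.66  1.49  0.62  0.96  1.52] op 0.511
697 [ 0.47325467 -0.40487697  0.02456183] ((474.3778991699219, -405.1864013671875), (11.0912504196167, 55.73444366455078), 82.4538803100586)
18722 [ 0.46900234 -0.4141238   0.00887299] ((469.142578125, -421.82958984375), (195.4398651123047, 114.46054077148438), 82.2600326538086)
```

View pics/w4.png

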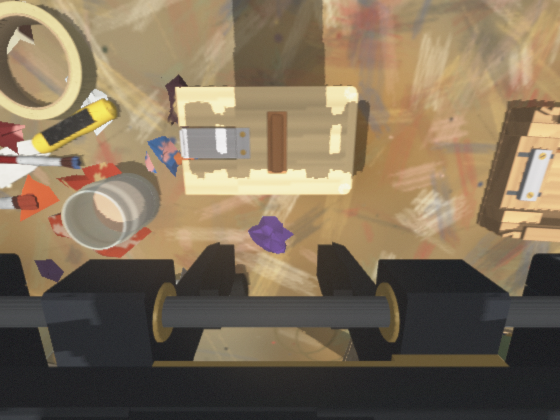

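```bash

python3 -m creep '[{"hand":0.045,"slide":[0,-0.0525,0.03],"turn":0},{"hand":0.045,"slide":[0,0,0.06],"turn":0},{"hand":0.045,"slide":[0,0,0.04],"turn":0},{"hand":0.045,"slide":[0,0,0.015],"turn":0},{"hand":0.045,"slide":[0,0,0],"turn":0}]'
python3 -c "
from h import *
to([.4738,-.4051,.019])"
```

```text
clock: 10.62
tool_pos: [0.4735, -0.3972, 0.0325]
eef_rot: [0.751, 0.661, 0.001, 0.003]
contact_force: [-0.3, 0.4, -0.1]
opening: 0.508
t 10.62 pos [ 0.4735 -0.3972  0.0325] yaw 82.7 tilt [ 0.006 -0.003] slide mm [-7.8  1.2 13.5] F [-0.3  0.4 -0.1] q [ 0.91  1.02 -0.52  1.71  0.8   0.63  1.37] op 0.508
```

```bash

python3 -m creep '[{"hand":0.045,"slide":[-0.006,0.0005,0.006],"turn":0},{"hand":0.045,"slide":[0,0,0.005],"turn":0},{"hand":0.045,"slide":[0,0,0],"turn":0}]'
python3 -c "
from h import *
to([.4738,-.4051,.019])"
```

```text
clock: 11.0
tool_pos: [0.4724, -0.4054, 0.0219]
eef_rot: [0.752, 0.66, 0.001, 0.004]
contact_force: [-0.7, -0.1, 0.0]
opening: 0.507
t 11.0 pos [ 0.4724 -0.4054  0.0219] yaw 82.53 tilt [ 0.006 -0.005] slide mm [0.5 1.4 2.9] F [-0.7 -0.1  0. ] q [ 0.91  1.04 -0.51  1.69  0.81  0.62  1.37] op 0.507
```

```bash

python3 -m creep '[{"hand":0.045,"slide":[0,0.001,0.0025],"turn":0},{"hand":0.045,"slide":[0,0,0],"turn":0},{"hand":0.0,"slide":[0,0,0],"turn":0},{"hand":0.0,"slide":[0,0,0],"turn":0},{"hand":0.0,"slide":[0,0,0],"turn":0}]' 30
python3 -m creep '[{"hand":0.0,"slide":[0,0,0],"turn":0},{"hand":0.0,"slide":[0,0,0],"turn":0}]'
python3 -c "
from h import *
to([.4738,-.4051,.019])"
```

```text
clock: 11.62
tool_pos: [0.4735, -0.4053, 0.0192]
eef_rot: [0.751, 0.66, 0.001, 0.004]
contact_force: [-0.3, -0.3, -0.4]
opening: 0.197
clock: 11.88
tool_pos: [0.4734, -0.4052, 0.0192]
eef_rot: [0.751, 0.66, 0.001, 0.004]
contact_force: [0.2, 0.1, 0.1]
opening: 0.132
t 11.88 pos [ 0.4734 -0.4052  0.0192] yaw 82.56 tilt [ 0.006 -0.005] slide mm [0.2 0.3 0.2] F [0.2 0.1 0.1] q [ 0.91  1.05 -0.51  1.69  0.81  0.62  1.37] op 0.132
```

```bash

python3 -m creep '[{"hand":0.0,"slide":[0,0,-0.01],"turn":0},{"hand":0.0,"slide":[0,0,-0.03],"turn":0},{"hand":0.0,"slide":[0,0,-0.04],"turn":0},{"hand":0.0,"slide":[0,0,-0.02],"turn":2},{"hand":0.0,"slide":[0.02,0,0],"turn":2}]'
python3 -c "
from h import *
to([.5117,-.2889,.11])"
```

```text
clock: 12.5
tool_pos: [0.4762, -0.3874, 0.1208]
eef_rot: [0.776, 0.631, 0.001, 0.006]
contact_force: [0.1, -0.0, -2.0]
opening: 0.134
t 12.5 pos [ 0.4762 -0.3874  0.1208] yaw 78.2 tilt [ 0.009 -0.008] slide mm [103.7  14.5  10.3] F [ 0.1 -0.  -2. ] q [ 0.93  0.89 -0.59  1.7   0.69  0.75  1.36] op 0.134
```

```bash

python3 -m creep '[{"hand":0.0,"slide":[0.035,0.005,0],"turn":0},{"hand":0.0,"slide":[0.035,0.005,0],"turn":0},{"hand":0.0,"slide":[0.028,0.004,0],"turn":0},{"hand":0.0,"slide":[0,0,0],"turn":0},{"hand":0.0,"slide":[0,0,0],"turn":0}]'
cat > pose.py <<'E'
from h import *
O=np.array([.5542,-.0781]);A=78.6
def inbox(P):
    a=np.radians(A);ex=np.array([np.cos(a),np.sin(a)]);ey=np.array([-ex[1],ex[0]])
    d=np.asarray(P)[...,:2]-O;return d@ex,d@ey
def rep():
    s,P,M,y=tool();x,yy=inbox(P);F=np.array(s['contact_force']);a=np.radians(A)
    print('t %.2f tcp in box x %.1f y %.1f z %.1f yaw %.2f | tilt_x %.4f tilt_y %.4f'%(s['clock'],x*1e3,yy*1e3,P[2]*1e3,y-A,M[2,0],M[2,1]),'F box',np.round([F[0]*np.cos(a)+F[1]*np.sin(a),-F[0]*np.sin(a)+F[1]*np.cos(a),F[2]],1),'M',np.round(s['moment'],2),'q',np.round(s['q'],2))
E
python3 - <<'E'
from pose import *
rep()
p=snapshot('wrist');save(p,'w5.png')
X=cloud(p)
bx,by=inbox(X)
with np.errstate(invalid='ignore'):
    m=(bx>-.107)&(bx<.14)&(abs(by)<.09)&(X[...,2]>.038)&(X[...,2]<.055)
    P=X[m];print('box',len(P),cv2.minAreaRect(P[:,:2].astype(np.float32)*1000))
    m=(bx>-.33)&(bx<-.12)&(abs(by)<.08)&(X[...,2]>.08)&(X[...,2]<.114)
    P=X[m];print('lid',len(P),np.median(P[:,2]),cv2.minAreaRect(P[:,:2].astype(np.float32)*1000),bx[m].max())
E
```

```text
clock: 13.12
tool_pos: [0.5085, -0.2931, 0.1186]
eef_rot: [0.775, 0.632, -0.0, 0.004]
contact_force: [-0.5, 0.2, -1.6]
opening: 0.131
t 13.12 tcp in box x -219.8 y 2.3 z 118.6 yaw -0.14 | tilt_x -0.0050 tilt_y 0.0061 F box [ 0.1  0.5 -1.6] M [-0.01  0.04  0.09] q [ 0.76  0.87 -0.56  1.78  0.69  0.69  1.18]
box 3762 ((541.9503173828125, -138.38900756835938), (87.28863525390625, 124.67149353027344), 79.13526916503906)
lid 33715 0.10830274754930636 ((507.75775146484375, -303.6822509765625), (179.72634887695312, 109.15748596191406), 78.3832015991211) -0.14041171697384966
```

View pics/w5.png

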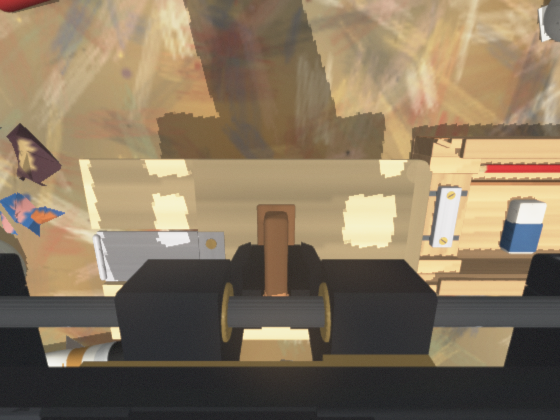

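```bash

python3 -m creep '[{"hand":0.0,"slide":[0.03,0.001,0.01],"turn":-0.2},{"hand":0.0,"slide":[0.011,0,0.03],"turn":0},{"hand":0.0,"slide":[0,0,0.017],"turn":0},{"hand":0.0,"slide":[0,0,0],"turn":0},{"hand":0.0,"slide":[0,0,0],"turn":0}]'
python3 -c "
from pose import *
rep()"
```

```text
clock: 13.8
tool_pos: [0.5187, -0.2535, 0.0622]
eef_rot: [0.774, 0.634, 0.001, 0.004]
contact_force: [0.3, -0.1, -1.6]
opening: 0.134
t 13.80 tcp in box x -178.9 y 0.1 z 62.2 yaw 0.05 | tilt_x -0.0044 tilt_y 0.0079 F box [-0.  -0.3 -1.6] M [ 0.   -0.02 -0.05] q [ 0.64  0.93 -0.47  1.84  0.77  0.56  1.03]
```

```bash

python3 -m creep '[{"hand":0.0,"slide":[0,-0.001,0.004],"turn":0},{"hand":0.0,"slide":[0,0,0.003],"turn":0},{"hand":0.0,"slide":[0,0,0],"turn":0}]'
python3 - <<'E'
from pose import *
rep()
p=snapshot('wrist');save(p,'w6.png')
X=cloud(p)
bx,by=inbox(X)
with np.errstate(invalid='ignore'):
    m=(bx>-.086)&(bx<.14)&(abs(by)<.09)&(X[...,2]>.04)&(X[...,2]<.055)
    P=X[m];r=cv2.minAreaRect(P[:,:2].astype(np.float32)*1000);print('box',len(P),r,inbox(np.array(r[0])/1000))
    m=(bx>-.29)&(bx<-.107)&(abs(by)<.08)&(X[...,2]>.035)&(X[...,2]<.055)
    P=X[m];r=cv2.minAreaRect(P[:,:2].astype(np.float32)*1000);print('lid',len(P),np.median(P[:,2]),r,inbox(np.array(r[0])/1000))
E
```

```text
clock: 14.18
tool_pos: [0.5177, -0.2519, 0.0546]
eef_rot: [0.773, 0.634, 0.001, 0.004]
contact_force: [-0.6, -0.5, -0.4]
opening: 0.133
t 14.18 tcp in box x -177.6 y 1.5 z 54.6 yaw 0.16 | tilt_x -0.0037 tilt_y 0.0069 F box [-0.6  0.5 -0.4] M [ 0.   -0.03 -0.01] q [ 0.64  0.94 -0.46  1.84  0.78  0.54  1.02]
box 4543 ((542.5913696289062, -136.93777465820312), (51.91550827026367, 124.59185791015625), 78.61868286132812) (np.float64(-0.0599715054809197), np.float64(-0.00025011232314523787))
lid 32487 0.0443139677596833 ((516.0216064453125, -266.8682556152344), (171.28271484375, 109.02056884765625), 78.70106506347656) (np.float64(-0.19259031939320634), np.float64(0.0001137473421096455))
```

View pics/w6.png

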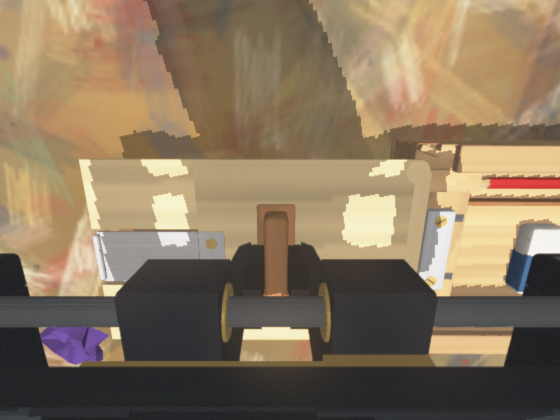

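```bash

python3 -m creep '[{"hand":0.0,"slide":[0,0,0.002],"turn":0},{"hand":0.0,"slide":[0,0,0.001],"turn":0},{"hand":0.0,"slide":[0,0,0.0005],"turn":0},{"hand":0.0,"slide":[0,0,0],"turn":0}]'
python3 -c "
from pose import *
rep()"
```

```text
clock: 14.72
tool_pos: [0.5177, -0.2519, 0.0512]
eef_rot: [0.773, 0.634, 0.001, 0.004]
contact_force: [0.6, 0.7, -0.3]
opening: 0.132
t 14.72 tcp in box x -177.6 y 1.4 z 51.2 yaw 0.16 | tilt_x -0.0036 tilt_y 0.0070 F box [ 0.8 -0.5 -0.3] M [0.09 0.01 0.  ] q [ 0.63  0.95 -0.46  1.84  0.79  0.53  1.02]
```

```bash

python3 -m creep '[{"hand":0.0,"slide":[0,0,0.0005],"turn":0},{"hand":0.0,"slide":[0,0,0],"turn":0}]'
python3 -c "
from pose import *
rep()"
python3 -m creep '[{"hand":0.0,"slide":[0,0,0.0005],"turn":0},{"hand":0.0,"slide":[0,0,0],"turn":0}]'
python3 -c "
from pose import *
rep()"
```

```text
clock: 14.98
tool_pos: [0.5178, -0.2519, 0.0507]
eef_rot: [0.773, 0.634, 0.001, 0.004]
contact_force: [1.1, 0.7, -0.9]
opening: 0.131
t 14.97 tcp in box x -177.6 y 1.4 z 50.7 yaw 0.16 | tilt_x -0.0037 tilt_y 0.0070 F box [ 0.9 -0.9 -0.9] M [0.04 0.01 0.01] q [ 0.63  0.95 -0.46  1.84  0.79  0.53  1.02]
clock: 15.22
tool_pos: [0.5178, -0.2519, 0.0502]
eef_rot: [0.773, 0.634, 0.001, 0.004]
contact_force: [-0.2, -0.2, -2.3]
opening: 0.133
t 15.22 tcp in box x -177.6 y 1.4 z 50.2 yaw 0.16 | tilt_x -0.0036 tilt_y 0.0070 F box [-0.3  0.1 -2.3] M [-0.02 -0.01 -0.01] q [ 0.63  0.95 -0.46  1.84  0.79  0.53  1.02]
```

```bash

python3 -m creep '[{"hand":0.0,"slide":[0,0,0.0005],"turn":0},{"hand":0.0,"slide":[0,0,0],"turn":0}]'
python3 -c "
from pose import *
rep()"
python3 -m creep '[{"hand":0.0,"slide":[0,0,0.0005],"turn":0},{"hand":0.0,"slide":[0,0,0],"turn":0}]'
python3 -c "
from pose import *
rep()"
```

```text
clock: 15.48
tool_pos: [0.5178, -0.2519, 0.0498]
eef_rot: [0.773, 0.634, 0.001, 0.004]
contact_force: [0.1, 1.0, -0.2]
opening: 0.135
t 15.47 tcp in box x -177.6 y 1.3 z 49.8 yaw 0.16 | tilt_x -0.0037 tilt_y 0.0071 F box [ 1.   0.1 -0.2] M [0.06 0.05 0.  ] q [ 0.63  0.95 -0.46  1.84  0.79  0.53  1.02]
clock: 15.72
tool_pos: [0.5178, -0.252, 0.0493]
eef_rot: [0.773, 0.634, 0.001, 0.004]
contact_force: [-0.7, -0.6, 1.7]
opening: 0.138
t 15.72 tcp in box x -177.7 y 1.3 z 49.3 yaw 0.16 | tilt_x -0.0038 tilt_y 0.0072 F box [-0.7  0.6  1.7] M [ 0.15  0.11 -0.05] q [ 0.63  0.95 -0.45  1.84  0.79  0.53  1.02]
```

```bash

python3 -m creep '[{"hand":0.0,"slide":[0.002,0,-0.0006],"turn":0},{"hand":0.0,"slide":[0.004,0,0],"turn":0},{"hand":0.0,"slide":[0.004,0,0],"turn":0},{"hand":0.0,"slide":[0,0,0],"turn":0}]'
python3 -c "
from pose import *
rep()"
```

```text
clock: 16.23
tool_pos: [0.5201, -0.241, 0.0498]
eef_rot: [0.773, 0.635, 0.001, 0.004]
contact_force: [0.3, 0.4, 0.2]
opening: 0.135
t 16.23 tcp in box x -166.4 y 1.2 z 49.8 yaw 0.23 | tilt_x -0.0025 tilt_y 0.0073 F box [ 0.4 -0.2  0.2] M [ 0.25 -0.01 -0.03] q [ 0.61  0.95 -0.45  1.85  0.79  0.52  1.  ]
```

```bash

python3 -m creep '[{"hand":0.0,"slide":[0.004,0,0],"turn":0},{"hand":0.0,"slide":[0.004,0,0],"turn":0},{"hand":0.0,"slide":[0.004,0,0],"turn":0},{"hand":0.0,"slide":[0,0,0],"turn":0}]'
python3 -c "
from pose import *
rep()"
```

```text
clock: 16.73
tool_pos: [0.5224, -0.2294, 0.0498]
eef_rot: [0.773, 0.635, 0.001, 0.004]
contact_force: [1.2, -0.3, 1.1]
opening: 0.136
t 16.73 tcp in box x -154.6 y 1.3 z 49.8 yaw 0.21 | tilt_x -0.0027 tilt_y 0.0074 F box [-0.1 -1.2  1.1] M [ 0.24 -0.   -0.04] q [ 0.59  0.95 -0.44  1.86  0.79  0.52  0.97]
```

```bash

python3 -m creep '[{"hand":0.0,"slide":[0.005,0,-0.0002],"turn":0},{"hand":0.0,"slide":[0.005,0,0],"turn":0},{"hand":0.0,"slide":[0.005,0,0],"turn":0},{"hand":0.0,"slide":[0,0,0],"turn":0}]'
python3 -c "
from pose import *
rep()"
```

```text
clock: 17.23
tool_pos: [0.5254, -0.2143, 0.0499]
eef_rot: [0.773, 0.635, 0.001, 0.004]
contact_force: [0.2, 1.2, 0.8]
opening: 0.128
t 17.23 tcp in box x -139.2 y 1.4 z 49.9 yaw 0.24 | tilt_x -0.0023 tilt_y 0.0073 F box [ 1.2 -0.   0.8] M [ 0.32 -0.04 -0.01] q [ 0.56  0.94 -0.44  1.87  0.79  0.51  0.94]
```

```bash

python3 -m creep '[{"hand":0.0,"slide":[0.006,0,0],"turn":0.1},{"hand":0.0,"slide":[0.006,0,0],"turn":0},{"hand":0.0,"slide":[0.006,0,0],"turn":0},{"hand":0.0,"slide":[0,0,0],"turn":0}]'
python3 -c "
from pose import *
rep()"
python3 -m creep '[{"hand":0.0,"slide":[0.006,0,0],"turn":0},{"hand":0.0,"slide":[0.006,0,0],"turn":0},{"hand":0.0,"slide":[0.006,0,0],"turn":0},{"hand":0.0,"slide":[0,0,0],"turn":0}]'
python3 -c "
from pose import *
rep()"
```

```text
clock: 17.73
tool_pos: [0.529, -0.1966, 0.0499]
eef_rot: [0.773, 0.634, 0.001, 0.004]
contact_force: [0.3, -0.1, 3.4]
opening: 0.132
t 17.73 tcp in box x -121.2 y 1.3 z 49.9 yaw 0.14 | tilt_x -0.0023 tilt_y 0.0075 F box [-0.  -0.4  3.4] M [0.16 0.   0.01] q [ 0.52  0.94 -0.43  1.88  0.79  0.5   0.91]
clock: 18.23
tool_pos: [0.5323, -0.1801, 0.05]
eef_rot: [0.773, 0.634, 0.001, 0.004]
contact_force: [-0.0, -1.7, 6.2]
opening: 0.133
t 18.23 tcp in box x -104.3 y 1.3 z 50.0 yaw 0.08 | tilt_x -0.0037 tilt_y 0.0076 F box [-1.6 -0.3  6.2] M [-0.22  0.09  0.07] q [ 0.49  0.94 -0.42  1.89  0.79  0.49  0.87]
```

```bash

python3 -m creep '[{"hand":0.0,"slide":[0,0,-0.0005],"turn":0},{"hand":0.0,"slide":[0.0,0,0],"turn":0}]'
python3 - <<'E'
from pose import *
rep()
p=snapshot('wrist');save(p,'w7.png')
X=cloud(p);bx,by=inbox(X)
with np.errstate(invalid='ignore'):
  for x0 in (-190,-160,-140,-120):
    m=(bx*1e3>x0)&(bx*1e3<x0+15)&(abs(by)<.045)&(X[...,2]>.03)&(X[...,2]<.055)
    if m.sum()>20: print(x0,m.sum(),np.polyfit(by[m]*1e3,X[m][:,2]*1e3,1))
E
```

```text
clock: 18.48
tool_pos: [0.5321, -0.1799, 0.0501]
eef_rot: [0.773, 0.634, 0.001, 0.004]
contact_force: [0.7, 0.8, 1.2]
opening: 0.132
t 18.48 tcp in box x -104.1 y 1.6 z 50.1 yaw 0.08 | tilt_x -0.0028 tilt_y 0.0069 F box [ 0.9 -0.5  1.2] M [-0.01 -0.03 -0.03] q [ 0.49  0.94 -0.42  1.89  0.79  0.49  0.88]
-190 2494 [1.60224658e-02 3.90949768e+01]
-160 2190 [1.09897435e-02 3.93075892e+01]
-140 2224 [-1.80988347e-02  4.03256954e+01]
-120 1987 [-0.21974423 48.63092231]
```

View pics/w7.png

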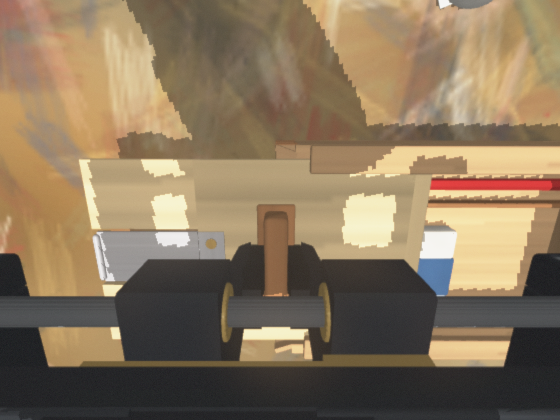

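```bash

python3 -m creep '[{"hand":0.0,"slide":[0.006,0,-0.0002],"turn":0},{"hand":0.0,"slide":[0.006,0,0],"turn":0},{"hand":0.0,"slide":[0.006,0,0],"turn":0},{"hand":0.0,"slide":[0,0,0],"turn":0}]'
python3 -c "
from pose import *
rep()"
python3 -m creep '[{"hand":0.0,"slide":[0.006,0,-0.0002],"turn":0},{"hand":0.0,"slide":[0.006,0,0],"turn":0},{"hand":0.0,"slide":[0.006,0,0],"turn":0},{"hand":0.0,"slide":[0,0,0],"turn":0}]'
python3 -c "
from pose import *
rep()"
```

```text
clock: 19.02
tool_pos: [0.5358, -0.1615, 0.0503]
eef_rot: [0.773, 0.634, 0.001, 0.004]
contact_force: [-0.1, 0.5, -1.1]
opening: 0.132
t 19.02 tcp in box x -85.4 y 1.6 z 50.3 yaw 0.15 | tilt_x -0.0029 tilt_y 0.0069 F box [ 0.5  0.2 -1.1] M [ 0.05 -0.    0.02] q [ 0.45  0.93 -0.42  1.89  0.79  0.48  0.84]
clock: 19.52
tool_pos: [0.5394, -0.1441, 0.0506]
eef_rot: [0.773, 0.634, 0.001, 0.004]
contact_force: [-0.7, -0.6, -1.4]
opening: 0.132
t 19.52 tcp in box x -67.6 y 1.4 z 50.6 yaw 0.13 | tilt_x -0.0030 tilt_y 0.0073 F box [-0.7  0.5 -1.4] M [ 0.01 -0.01  0.01] q [ 0.42  0.93 -0.41  1.9   0.78  0.47  0.81]
```

```bash

python3 -m creep '[{"hand":0.0,"slide":[0.005,0,0.0002],"turn":0},{"hand":0.0,"slide":[0.005,0,0],"turn":0},{"hand":0.0,"slide":[0.005,0,0],"turn":0},{"hand":0.0,"slide":[0,0,0],"turn":0}]'
python3 -c "
from pose import *
rep()"
python3 -m creep '[{"hand":0.0,"slide":[0.003,0,0],"turn":0},{"hand":0.0,"slide":[0.003,0,0],"turn":0},{"hand":0.0,"slide":[0,0,0],"turn":0}]'
python3 -c "
from pose import *
rep()"
```

```text
clock: 20.02
tool_pos: [0.5423, -0.1295, 0.0503]
eef_rot: [0.773, 0.634, 0.001, 0.004]
contact_force: [-0.7, 0.3, -0.8]
opening: 0.132
t 20.02 tcp in box x -52.8 y 1.5 z 50.3 yaw 0.12 | tilt_x -0.0031 tilt_y 0.0073 F box [ 0.1  0.7 -0.8] M [ 0.   -0.04 -0.05] q [ 0.39  0.93 -0.41  1.9   0.78  0.47  0.79]
clock: 20.4
tool_pos: [0.5434, -0.124, 0.0503]
eef_rot: [0.773, 0.634, 0.001, 0.004]
contact_force: [0.4, 0.3, -0.5]
opening: 0.133
t 20.40 tcp in box x -47.2 y 1.5 z 50.3 yaw 0.09 | tilt_x -0.0033 tilt_y 0.0072 F box [ 0.3 -0.4 -0.5] M [ 0.02  0.02 -0.01] q [ 0.38  0.93 -0.4   1.9   0.78  0.47  0.78]
```

```bash

for i in 1; do
python3 -m creep '[{"hand":0.0,"slide":[0.002,0,0],"turn":0},{"hand":0.0,"slide":[0.002,0,0],"turn":0}]'
python3 -c "
from pose import *
rep()"
done
python3 -m creep '[{"hand":0.0,"slide":[0.002,0,0],"turn":0},{"hand":0.0,"slide":[0.002,0,0],"turn":0}]'
python3 -c "
from pose import *
rep()"
```

```text
clock: 20.65
tool_pos: [0.544, -0.1205, 0.0502]
eef_rot: [0.774, 0.634, 0.001, 0.004]
contact_force: [0.7, 1.1, -1.0]
opening: 0.136
t 20.65 tcp in box x -43.5 y 1.6 z 50.2 yaw 0.05 | tilt_x -0.0036 tilt_y 0.0071 F box [ 1.2 -0.4 -1. ] M [-0.   -0.03 -0.01] q [ 0.37  0.93 -0.4   1.9   0.78  0.47  0.77]
clock: 20.9
tool_pos: [0.5449, -0.1165, 0.0502]
eef_rot: [0.773, 0.634, 0.001, 0.004]
contact_force: [0.2, 0.5, -1.0]
opening: 0.137
t 20.90 tcp in box x -39.4 y 1.6 z 50.2 yaw 0.06 | tilt_x -0.0036 tilt_y 0.0071 F box [ 0.5 -0.1 -1. ] M [ 0.02 -0.05 -0.03] q [ 0.36  0.93 -0.4   1.9   0.78  0.47  0.77]
```

```bash

python3 -m creep '[{"hand":0.0,"slide":[0.002,0,0],"turn":0},{"hand":0.0,"slide":[0.002,0,0],"turn":0}]'
python3 -c "
from pose import *
rep()"
```

```text
clock: 21.15
tool_pos: [0.5456, -0.1125, 0.0502]
eef_rot: [0.773, 0.634, 0.001, 0.004]
contact_force: [-1.0, 0.3, -0.8]
opening: 0.132
t 21.15 tcp in box x -35.4 y 1.6 z 50.2 yaw 0.06 | tilt_x -0.0036 tilt_y 0.0070 F box [ 0.1  1.  -0.8] M [ 0.07  0.02 -0.01] q [ 0.35  0.93 -0.4   1.9   0.78  0.47  0.76]
```

```bash

python3 -m creep '[{"hand":0.0,"slide":[0.002,0,0],"turn":0},{"hand":0.0,"slide":[0.002,0,0],"turn":0}]'
python3 -c "
from pose import *
rep()"
```

```text
clock: 21.4
tool_pos: [0.5464, -0.1086, 0.0502]
eef_rot: [0.774, 0.634, 0.001, 0.004]
contact_force: [0.3, -0.7, -0.9]
opening: 0.133
t 21.40 tcp in box x -31.5 y 1.6 z 50.2 yaw 0.06 | tilt_x -0.0036 tilt_y 0.0071 F box [-0.6 -0.4 -0.9] M [ 0.01 -0.01 -0.01] q [ 0.34  0.93 -0.4   1.9   0.78  0.47  0.75]
```

```bash

python3 -m creep '[{"hand":0.0,"slide":[0.002,0,0],"turn":0},{"hand":0.0,"slide":[0.002,0,0],"turn":0}]'
python3 -c "
from pose import *
rep()"
```

```text
clock: 21.65
tool_pos: [0.5472, -0.1048, 0.0502]
eef_rot: [0.774, 0.634, 0.001, 0.004]
contact_force: [-0.8, -2.6, 0.9]
opening: 0.132
t 21.65 tcp in box x -27.6 y 1.6 z 50.2 yaw 0.06 | tilt_x -0.0039 tilt_y 0.0070 F box [-2.7  0.3  0.9] M [-0.4   0.1   0.01] q [ 0.34  0.93 -0.4   1.9   0.77  0.47  0.75]
```

```bash

python3 -m creep '[{"hand":0.0,"slide":[0.002,0,0],"turn":0},{"hand":0.0,"slide":[0.002,0,0],"turn":0}]'
python3 -c "
from pose import *
rep()"
```

```text
clock: 21.9
tool_pos: [0.5475, -0.1034, 0.0504]
eef_rot: [0.774, 0.633, -0.001, 0.005]
contact_force: [-2.1, -6.5, 4.5]
opening: 0.137
t 21.90 tcp in box x -26.1 y 1.6 z 50.4 yaw -0.04 | tilt_x -0.0077 tilt_y 0.0067 F box [-6.8  0.7  4.5] M [-1.35  0.29  0.01] q [ 0.33  0.93 -0.39  1.9   0.77  0.47  0.74]
```

```bash

python3 -m creep '[{"hand":0.0,"slide":[0.001,0,0],"turn":0},{"hand":0.0,"slide":[0.001,0,0],"turn":0}]'
python3 -c "
from pose import *
rep()"
```

```text
clock: 22.15
tool_pos: [0.5477, -0.1024, 0.0506]
eef_rot: [0.774, 0.633, -0.001, 0.005]
contact_force: [-2.7, -7.4, 5.6]
opening: 0.133
t 22.15 tcp in box x -25.1 y 1.5 z 50.6 yaw -0.09 | tilt_x -0.0091 tilt_y 0.0067 F box [-7.8  1.2  5.6] M [-1.52  0.28  0.  ] q [ 0.33  0.93 -0.39  1.9   0.77  0.47  0.74]
```

```bash

python3 -m creep '[{"hand":0.0,"slide":[0.001,0,0],"turn":0},{"hand":0.0,"slide":[0.0,0,0],"turn":0}]'
python3 -c "
from pose import *
rep()"
```

```text
clock: 22.4
tool_pos: [0.5479, -0.1017, 0.0506]
eef_rot: [0.774, 0.633, -0.002, 0.006]
contact_force: [-2.6, -7.2, 5.9]
opening: 0.129
t 22.40 tcp in box x -24.4 y 1.5 z 50.6 yaw -0.10 | tilt_x -0.0095 tilt_y 0.0068 F box [-7.5  1.1  5.9] M [-1.56  0.35  0.03] q [ 0.32  0.93 -0.39  1.9   0.77  0.47  0.74]
```

```bash

python3 -m creep '[{"hand":0.0,"slide":[0.001,0,0],"turn":0},{"hand":0.0,"slide":[0.001,0,0],"turn":0},{"hand":0.0,"slide":[0.001,0,0],"turn":0}]'
python3 -c "
from pose import *
rep()"
```

```text
clock: 22.78
tool_pos: [0.5483, -0.1001, 0.0507]
eef_rot: [0.775, 0.632, -0.002, 0.006]
contact_force: [-2.6, -8.3, 7.3]
opening: 0.134
t 22.77 tcp in box x -22.7 y 1.4 z 50.7 yaw -0.16 | tilt_x -0.0115 tilt_y 0.0067 F box [-8.7  0.9  7.3] M [-1.94  0.41 -0.03] q [ 0.32  0.93 -0.39  1.9   0.77  0.47  0.73]
```

```bash

python3 -m creep '[{"hand":0.0,"slide":[0.001,0,0],"turn":0},{"hand":0.0,"slide":[0.001,0,0],"turn":0},{"hand":0.0,"slide":[0.001,0,0],"turn":0}]'
python3 -c "
from pose import *
rep()"
```

```text
clock: 23.15
tool_pos: [0.5495, -0.0955, 0.0508]
eef_rot: [0.774, 0.633, -0.001, 0.006]
contact_force: [-0.8, -5.7, 6.1]
opening: 0.137
t 23.15 tcp in box x -18.0 y 1.2 z 50.8 yaw -0.11 | tilt_x -0.0087 tilt_y 0.0076 F box [-5.8 -0.3  6.1] M [-1.34  0.28 -0.03] q [ 0.31  0.93 -0.39  1.9   0.77  0.47  0.73]
```

```bash

python3 -m creep '[{"hand":0.0,"slide":[0.001,0,0],"turn":0},{"hand":0.0,"slide":[0.001,0,0],"turn":0},{"hand":0.0,"slide":[0.001,0,0],"turn":0}]'
python3 -c "
from pose import *
rep()"
```

```text
clock: 23.52
tool_pos: [0.5502, -0.0921, 0.0508]
eef_rot: [0.774, 0.633, -0.001, 0.006]
contact_force: [-0.9, -4.9, 6.6]
opening: 0.132
t 23.52 tcp in box x -14.5 y 1.2 z 50.8 yaw -0.07 | tilt_x -0.0082 tilt_y 0.0076 F box [-5.  -0.1  6.6] M [-1.37  0.28 -0.01] q [ 0.31  0.93 -0.39  1.9   0.77  0.47  0.72]
```

```bash

python3 -m creep '[{"hand":0.0,"slide":[0.001,0,0],"turn":0},{"hand":0.0,"slide":[0.001,0,0],"turn":0},{"hand":0.0,"slide":[0.001,0,0],"turn":0}]'
python3 -c "
from pose import *
rep()"
```

```text
clock: 23.9
tool_pos: [0.5508, -0.0892, 0.0508]
eef_rot: [0.774, 0.633, -0.001, 0.006]
contact_force: [-1.0, -5.6, 7.3]
opening: 0.134
t 23.90 tcp in box x -11.5 y 1.2 z 50.8 yaw -0.07 | tilt_x -0.0082 tilt_y 0.0077 F box [-5.7 -0.2  7.3] M [-1.36  0.26 -0.01] q [ 0.3   0.93 -0.39  1.9   0.77  0.47  0.72]
```

```bash

python3 -m creep '[{"hand":0.0,"slide":[0.001,0,0],"turn":0},{"hand":0.0,"slide":[0.001,0,0],"turn":0},{"hand":0.0,"slide":[0.001,0,0],"turn":0}]'
python3 -c "
from pose import *
rep()"
```

```text
clock: 24.28
tool_pos: [0.5514, -0.0863, 0.0508]
eef_rot: [0.774, 0.633, -0.001, 0.006]
contact_force: [-1.3, -6.2, 6.7]
opening: 0.132
t 24.27 tcp in box x -8.6 y 1.1 z 50.8 yaw -0.07 | tilt_x -0.0083 tilt_y 0.0076 F box [-6.3  0.   6.7] M [-1.35  0.29  0.03] q [ 0.3   0.93 -0.39  1.9   0.77  0.47  0.71]
```

```bash

python3 -m creep '[{"hand":0.0,"slide":[0.001,0,0],"turn":0},{"hand":0.0,"slide":[0.001,0,0],"turn":0}]'
python3 -c "
from pose import *
rep()"
```

```text
clock: 24.52
tool_pos: [0.5518, -0.0844, 0.0508]
eef_rot: [0.774, 0.633, -0.001, 0.006]
contact_force: [-2.5, -6.8, 6.1]
opening: 0.135
t 24.52 tcp in box x -6.6 y 1.2 z 50.8 yaw -0.07 | tilt_x -0.0084 tilt_y 0.0076 F box [-7.2  1.1  6.1] M [-1.42  0.26 -0.06] q [ 0.29  0.93 -0.39  1.9   0.77  0.47  0.71]
```

```bash

python3 -m creep '[{"hand":0.0,"slide":[0.001,0,0],"turn":0},{"hand":0.0,"slide":[0.001,0,0],"turn":0}]'
python3 -c "
from pose import *
rep()"
```

```text
clock: 24.78
tool_pos: [0.5524, -0.0814, 0.0507]
eef_rot: [0.774, 0.633, -0.0, 0.005]
contact_force: [-1.5, -3.5, 5.6]
opening: 0.134
t 24.77 tcp in box x -3.6 y 1.1 z 50.7 yaw -0.04 | tilt_x -0.0067 tilt_y 0.0079 F box [-3.7  0.7  5.6] M [-0.92  0.27 -0.02] q [ 0.29  0.93 -0.39  1.9   0.77  0.47  0.71]
```

```bash

python3 -m creep '[{"hand":0.0,"slide":[0.001,0,0],"turn":0},{"hand":0.0,"slide":[0,0,0],"turn":0}]'
python3 -c "
from pose import *
rep()"
```

```text
clock: 25.02
tool_pos: [0.5526, -0.0791, 0.0503]
eef_rot: [0.774, 0.634, 0.0, 0.004]
contact_force: [-1.1, -4.0, 4.0]
opening: 0.135
t 25.02 tcp in box x -1.3 y 1.4 z 50.3 yaw 0.03 | tilt_x -0.0048 tilt_y 0.0074 F box [-4.1  0.3  4. ] M [-0.78  0.11  0.03] q [ 0.29  0.93 -0.39  1.9   0.77  0.47  0.71]
```

```bash

python3 -m creep '[{"hand":0.0,"slide":[0.001,0,0],"turn":0},{"hand":0.0,"slide":[0,0,0],"turn":0}]'
python3 -c "
from pose import *
rep()"
```

```text
clock: 25.28
tool_pos: [0.5526, -0.0791, 0.0502]
eef_rot: [0.774, 0.633, -0.0, 0.005]
contact_force: [-0.8, -6.3, 4.4]
opening: 0.134
t 25.27 tcp in box x -1.3 y 1.4 z 50.2 yaw -0.01 | tilt_x -0.0063 tilt_y 0.0072 F box [-6.3 -0.4  4.4] M [-1.19  0.13  0.04] q [ 0.28  0.93 -0.39  1.9   0.77  0.47  0.71]
```

```bash

python3 -m creep '[{"hand":0.0,"slide":[0.001,0,0],"turn":0},{"hand":0.0,"slide":[0,0,0],"turn":0}]'
python3 -c "
from pose import *
rep()"
```

```text
clock: 25.52
tool_pos: [0.5526, -0.0791, 0.0503]
eef_rot: [0.774, 0.633, -0.001, 0.005]
contact_force: [-0.5, -7.0, 6.2]
opening: 0.133
t 25.52 tcp in box x -1.3 y 1.4 z 50.3 yaw -0.05 | tilt_x -0.0077 tilt_y 0.0071 F box [-7.  -0.9  6.2] M [-1.45  0.12  0.05] q [ 0.28  0.93 -0.39  1.9   0.77  0.47  0.7 ]
```

```bash

cat > chk.py <<'E'
from pose import *
import sys
rep()
for n in sys.argv[2:]:
    p=snapshot(n);save(p,n+sys.argv[1]+'.png')
    X=cloud(p);bx,by=inbox(X)
    xb=float(sys.argv[1].split('_')[1])/1e3   # bar x
    print(n)
    with np.errstate(invalid='ignore'):
      for dx in range(-104,-40,8):
        for lab,y0,y1 in (('leaf',-.008,.008),('side',.03,.044),('side-',-.044,-.03)):
          m=(bx-xb>dx/1e3)&(bx-xb<(dx+8)/1e3)&(by>y0)&(by<y1)
          if m.sum()>4: print(dx,lab,m.sum(),np.round(np.percentile(X[m][:,2]*1e3,[20,50,80]),1),end=' | ')
        print()
E
python3 chk.py a_-2.3 wrist
```

```text
t 25.52 tcp in box x -1.3 y 1.4 z 50.3 yaw -0.05 | tilt_x -0.0077 tilt_y 0.0071 F box [-7.  -0.9  6.2] M [-1.45  0.12  0.05] q [ 0.28  0.93 -0.39  1.9   0.77  0.47  0.7 ]
wrist
-104 leaf 135 [40.9 41.6 42.2] | -104 side 153 [39.6 40.1 40.7] | 
-96 leaf 422 [39.2 39.7 40.3] | -96 side 399 [39.8 40.3 40.8] | 
-88 leaf 372 [39.3 39.7 40.1] | -88 side 404 [39.7 40.2 40.7] | 
-80 leaf 1357 [ 40.2 110.8 115.6] | -80 side 803 [ 40.   41.5 111.2] | 
-72 leaf 224 [39.  39.6 40.1] | -72 side 401 [39.7 40.1 40.7] | 
-64 leaf 226 [38.9 39.5 40.1] | -64 side 406 [39.6 40.2 40.6] | 
-56 leaf 209 [38.9 39.4 40. ] | -56 side 398 [39.5 40.1 40.6] | 
-48 leaf 189 [39.1 39.7 40.5] | -48 side 399 [39.6 40.1 40.6] |
```

View pics/wrista_-2.3.png

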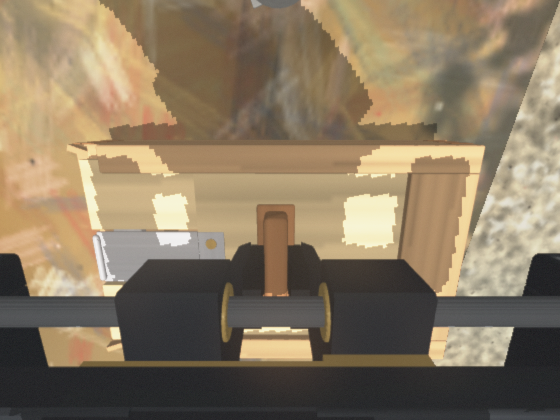

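```bash

python3 -m creep '[{"hand":0.0,"slide":[0.001,0,0],"turn":0},{"hand":0.0,"slide":[0,0,0],"turn":0}]'
python3 -c "
from pose import *
rep()"
python3 -m creep '[{"hand":0.0,"slide":[-0.002,0,-0.0003],"turn":0},{"hand":0.0,"slide":[-0.001,0,-0.0003],"turn":0},{"hand":0.0,"slide":[0,0,0],"turn":0}]'
python3 -c "
from pose import *
rep()"
```

```text
clock: 25.82
tool_pos: [0.5526, -0.0791, 0.0503]
eef_rot: [0.774, 0.633, -0.001, 0.006]
contact_force: [-0.8, -8.3, 5.7]
opening: 0.133
t 25.82 tcp in box x -1.3 y 1.3 z 50.3 yaw -0.09 | tilt_x -0.0091 tilt_y 0.0069 F box [-8.3 -0.8  5.7] M [-1.76  0.17  0.06] q [ 0.28  0.93 -0.39  1.9   0.77  0.47  0.7 ]
clock: 26.2
tool_pos: [0.5524, -0.0791, 0.0504]
eef_rot: [0.774, 0.634, 0.0, 0.004]
contact_force: [0.9, -5.4, -1.6]
opening: 0.131
t 26.20 tcp in box x -1.4 y 1.5 z 50.4 yaw 0.03 | tilt_x -0.0046 tilt_y 0.0068 F box [-5.1 -2.  -1.6] M [-1.15 -0.16  0.04] q [ 0.29  0.93 -0.39  1.9   0.77  0.47  0.71]
```

```bash

python3 -m creep '[{"hand":0.0,"slide":[-0.002,0,0],"turn":0},{"hand":0.0,"slide":[0,0,0],"turn":0}]'
python3 -c "
from pose import *
rep()"
python3 -m creep '[{"hand":0.03,"slide":[0,0,0],"turn":0},{"hand":0.03,"slide":[0,0,0],"turn":0},{"hand":0.03,"slide":[0,0,0],"turn":0}]'
python3 -c "
from pose import *
rep()"
```

```text
clock: 26.45
tool_pos: [0.552, -0.0792, 0.0505]
eef_rot: [0.773, 0.634, 0.001, 0.003]
contact_force: [0.8, -1.3, -1.5]
opening: 0.133
t 26.45 tcp in box x -1.5 y 1.9 z 50.5 yaw 0.11 | tilt_x -0.0020 tilt_y 0.0067 F box [-1.1 -1.  -1.5] M [-0.3  -0.1   0.08] q [ 0.29  0.93 -0.4   1.9   0.77  0.47  0.71]
clock: 26.82
tool_pos: [0.5522, -0.0797, 0.0507]
eef_rot: [0.773, 0.634, 0.001, 0.004]
contact_force: [-0.3, -0.1, 0.9]
opening: 0.343
t 26.82 tcp in box x -2.0 y 1.7 z 50.7 yaw 0.09 | tilt_x -0.0029 tilt_y 0.0071 F box [-0.1  0.3  0.9] M [-0.    0.02  0.01] q [ 0.29  0.93 -0.4   1.9   0.77  0.47  0.71]
```

Released; lift off clear and check.

```bash

python3 -m creep '[{"hand":0.03,"slide":[0,0,-0.02],"turn":0},{"hand":0.03,"slide":[0,0,-0.05],"turn":0},{"hand":0.03,"slide":[0,0.03,-0.05],"turn":0},{"hand":0.03,"slide":[0,0.03,-0.0],"turn":0},{"hand":0.03,"slide":[0,0,0],"turn":0}]'
python3 chk.py b_-2.3 wrist
python3 - <<'E'
from pose import *
p=snapshot('wrist');X=cloud(p);bx,by=inbox(X)
with np.errstate(invalid='ignore'):
    m=(abs(bx)<.03)&(abs(by)<.04)&(X[...,2]>.049)&(X[...,2]<.065)
    P=X[m];r=cv2.minAreaRect(P[:,:2].astype(np.float32)*1000);print('bar',m.sum(),np.median(P[:,2]),r,inbox(np.array(r[0])/1000))
    m=(abs(bx)<.12)&(abs(by)<.08)&(X[...,2]>.044)&(X[...,2]<.049)
    P=X[m];r=cv2.minAreaRect(P[:,:2].astype(np.float32)*1000);print('box',r)
E
```

```text
clock: 27.45
tool_pos: [0.6119, -0.0919, 0.1716]
eef_rot: [0.774, 0.633, 0.002, 0.005]
contact_force: [-1.1, 0.7, 0.0]
opening: 0.341
t 27.45 tcp in box x -2.1 y -59.3 z 171.6 yaw -0.03 | tilt_x -0.0028 tilt_y 0.0098 F box [0.4 1.3 0. ] M [-0.02  0.04  0.  ] q [ 0.39  0.82 -0.58  1.65  0.58  0.83  0.93]
wrist
-104 leaf 63 [40.4 41.  41.6] | -104 side 83 [36.3 39.1 40.1] | -104 side- 66 [35.5 39.2 40. ] | 
-96 leaf 169 [38.7 39.2 39.8] | -96 side 162 [39.1 39.5 40.2] | -96 side- 122 [39.2 39.7 40.2] | 
-88 leaf 160 [38.7 39.3 39.8] | -88 side 156 [39.2 39.7 40.4] | -88 side- 133 [39.2 39.9 40.4] | 
-80 leaf 162 [38.6 39.2 39.9] | -80 side 163 [39.1 39.7 40.4] | -80 side- 837 [228.4 231.1 234.2] | 
-72 leaf 161 [38.6 39.3 39.7] | -72 side 158 [39.2 39.7 40.3] | -72 side- 1013 [241.3 243.9 244.9] | 
-64 leaf 159 [38.6 39.2 39.7] | -64 side 160 [39.2 39.8 40.3] | -64 side- 1088 [241.6 244.1 245.1] | 
-56 leaf 159 [38.7 39.3 39.9] | -56 side 160 [39.2 39.8 40.4] | -56 side- 1660 [244.4 261.6 265.2] | 
-48 leaf 156 [38.9 39.5 40.3] | -48 side 156 [39.2 39.7 40.4] | -48 side- 3701 [251.2 262.8 268.5] | 
bar 939 0.05545040794205708 ((552.4181518554688, -80.37544250488281), (11.356491088867188, 55.09524917602539), 79.01602935791016) (np.float64(-0.002582746062253199), np.float64(0.0012969364599364867))
box ((555.330810546875, -73.66372680664062), (185.0591278076172, 124.10807800292969), 78.51063537597656)
```

View pics/wristb_-2.3.png

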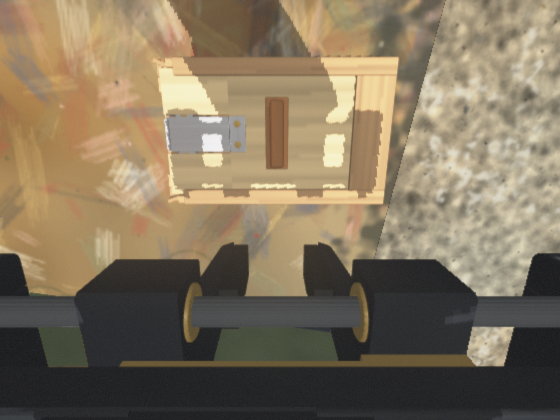

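The lid lies home: the bar sits about (277,132) in the picture, and the leaf (165–245,133) is level along its length. Handing in.

```bash
python3 -c "
from pose import *
rep();print(finish_job())"
```

```text
t 27.55 tcp in box x -2.1 y -56.2 z 170.4 yaw 0.08 | tilt_x -0.0039 tilt_y 0.0048 F box [-0.8  0.4 -1.1] M [ 0.02  0.02 -0.01] q [ 0.39  0.82 -0.58  1.66  0.58  0.83  0.93]
the job is handed in; nothing more can be done
None
```

The eraser is in the box and the lid is fully home, with its catch snapped in behind the strike as far as I could measure. I handed the job in at 27.5 s; no verdict was reported.

- **Eraser:** set down at box x ≈ -5 mm, y ≈ -14 mm, with its top about 18 mm up (19 mm expected lying flat). I saw it in the box before the lid went on; it can't be seen now.
- **Lid:** slid along the grooves by feel. The catch began to resist about 27 mm before the stop, and the push eased off about 2–5 mm before it. I read at most about 9 N forward and 7 N vertical, checking after each short move.
- **Stop:** the lid did not move as the push rose to 8.3 N against the hard stop.
- **Final picture:** the bar was at box x ≈ -2.6 mm and y ≈ +1.3 mm, in line with the box to about 0.5°. The plate's top was at about 40 mm, as it should be on the rails.
- **Catch:** the leaf is level along its length, within about 0.5 mm of the plate. The strip at its very end reads about 1.8 mm higher. I took that for the end's shape, since the leaf is flat right up to it, but did not confirm it separately.
- **Other things:** I saw no contact with the dipper, marker or jar, though I did not measure their positions again at the end. The gripper was clear and reading about zero force at hand-in.

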